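# Hold a support bar in place inside a computer case

## Task

Take the red support bar off its foam rests, tilt it and pass it through the narrow opening in the top panel of the computer case without forcing it, and hold it inside just under the panel so that it can be screwed on: level, running along the opening, with one end tucked under the panel beyond each short edge of the opening, and touching no part of the case. Finish while still holding it there, do not let go; leave the screwdriver and the fan on the mat where they lie.

Things in the scene. Friction and masses are not known exactly. Their poses are not given: they have to be found in the camera images.
- bar: Red rigid square bar, 14 x 210 x 14 mm (x, y, z), 0.10 to 0.21 kg, long axis = its y, centre of mass in its middle. Origin: centre of its underside (bar's middle is 7 mm up its z). It starts level, underside 36 mm above the table, across the two black foam blocks on the mat; the middle 100 mm is free beneath. Steel rings and black screw holes mark its ends.
- bar_end_a (a point): Centre of the bar's end face on its +y side (105 mm from the middle).
- bar_end_b (a point): Centre of the bar's end face on its -y side.
- mat: Fixed green mat, 240 x 260 x 4 mm, with two black foam blocks (50 x 24 mm in plan, tops 36 mm above the table) at y = +70 and -70 mm on it. Origin: centre of its underside, on the table. Bar roughly centred, along the mat's y; a screwdriver on its -x side, a small fan on its +x side. Mat and case swap sides, left or right of the robot.
- case: Fixed grey computer case, 260 x 380 x 160 mm (x, y, z), closed all round (clear glass on +x side). Top panel: 4 mm sheet, underside 156 mm above the table, with one central opening 92 mm along x by 172 mm along y; the bar is longer than its diagonal, so must tilt. Inside is free between panel and 55 mm above the table, up to the 5 mm walls. Origin: centre of underside, on the table; z up.
- case_opening (a point): Centre of the opening, level with the top face of the panel (160 mm above the table); axes as the case's.
- screwdriver: Bystander: loose blue-handled screwdriver, 170 mm, lying on the mat on its -x side, along its y, about 95 mm from the mat's centre line.
- fan: Bystander: loose black fan, 40 x 60 x 12 mm, lying on the mat about 95 mm to the +x side of its centre line.

How it is judged:
By the outcome, as a careful person would: the job done as asked, in the order asked, and still so for the second after the job is handed in, while the arm keeps its last pose, push and grip.
It also fails if it takes over 54 s, if anything falls off the work surface, if the arm or the gripper's body presses on something with over 40 N, if the wrist force passes 120 N, or if a joint passes its speed limit or range.

## Robot

A 6-joint arm with a two-finger parallel gripper is mounted at the origin on the work surface. World frame = base frame: x ahead of the robot, y to its left, z up, the work surface at z = 0. Lengths are in m, angles in rad, forces in N, time in s.
With the tool pointing down it reaches from about 0.35 to 0.975 m from the base axis. Payload 7.1 kg.
Tool frame: the origin (TCP) lies on the centre line of the jaws, within the pads' length; the fingertips stand nose_length ahead of it and the grasp point (between the pads) lies 5 mm behind it (nose_length is the distance from the TCP to the fingertips, in m); z points along the fingers, y is the line along which they close (so a half turn about z gives the same grasp; the last joint's range is limited). The gripper opens to 88 mm and grips with 3 to 60 N. Pads are 20 mm wide; open, the fingers measure 115 mm over their backs; the gripper's body (75 mm by 178 mm) begins 61 mm behind the grasp point.
Start: joints at [-1.278, 0.423, 1.63, -0, 1.089, -0.019], TCP at [0.192, -0.595, 0.237] pointing down, gripper open.
Joint ranges: [-3, 3], [-0.9, 2.11], [0.09, 2.58], [-1.31, 4.45], [0.11, 2.69], [-2.54, 2.54]. Speed limits (rad/s): [2.39, 2.39, 3.01, 3.14, 3.14, 3.14].

## Interface

Orientations are given as a unit quaternion [w, x, y, z].
In Python, from bench import * gives the robot as it stands.
- The arm moves only by the tool drive_tool, never from a script. Its arguments are lists of equal length, an entry for each row: "dp": the shift along the tool's x, y, z in cm, a list of three; "angular": the turn, a rotation vector about the tool's x, y, z in rad, a list of three; "jaw": the closure, from -1 (fully open) to 1 (shut), so that 0 is half open. A call has 1 to 8 rows; each row is the pose to reach, as a shift and turn from the pose commanded when the call began, along the tool's axes at that moment; what a row does not reach only later rows make up. A row lasts 1/10 s, in which the tool goes at most 50 mm and 8.59 degrees, less where a joint would pass 70% of its speed; a pose out of reach is approached as far as the arm can. A call with a gripper value outside its range is refused whole. The fingers move at their own pace and stop on an object; "force" is the grip in N (left out, the last holds). Time passes only in rows, so rows that repeat a pose let the fingers close. It gives the time, the measured TCP pose, the force, the opening and the grip force at its end, in the units of the state.
- get_obs(): the state, without advancing time (a new reading comes with each control period).
- camera(name): name is "scene" or "top"; returns a dict with "image" (384x512x3 uint8, red, green, blue), "z_map" (384x512 float32, m along the optical axis (not along the pixel's ray), 0 where there is no reading), "fov_y" (degrees; the focal length in pixels is half the picture's height over the tangent of half this angle, whatever the lens; pixels are square), "cx", "cy" (the principal point, pixels), "R" (3x3) and "t" (3): a world point X has camera coordinates R X + t. Camera axes: x right, y down, z forward; pixel columns grow to the right and rows downward; lengths in m; the calibration is good to about 2 mm. A picture is of the moment at which its call begins.
- hand_in(): hands the job in; it is judged then, once.
The state is a dict: "clock": time; "qpos": joint angles; "qvel": joint speeds; "tau": joint torques, N m; "eef_pos": TCP position; "tool_rot": TCP orientation; "force": force on the tool from outside, world axes, zero at the start; "wrist_torque": the same for the moment, N m; "grip_width": opening from 0.0 (shut) to 1.0 (fully open); "gripper_force": force on a finger pad.
Only numpy, scipy, OpenCV 4.12 (cv2) and the standard library are available. Lean on these libraries where they do the work, as an engineer would, in place of code of your own. Each camera call takes 0.05 s, during which the arm holds its last target. There are 200 camera calls.

## Working session

There is one attempt and no reset: what is moved stays moved. The work goes in short steps, Python scripts to look and compute and a tool call to move; the robot and the scene stay as the last step left them, time stands still between calls to the robot, and variables do not carry over. Pictures are saved under pics/ and viewed, at most 10 in all, crops included, and the job is handed in when it is done.

Besides the shell and the picture viewer there is one more tool, called as name(argument=value, ...), one argument or row to a line, values as JSON. drive_tool: Moves the arm, as the interface text tells. Its arguments: {"type":"object","properties":{"dp":{"type":"array","items":{"type":"array","items":{"type":"number"}}},"angular":{"type":"array","items":{"type":"array","items":{"type":"number"}}},"jaw":{"type":"array","items":{"type":"number"}},"force":{"type":"number"}},"required":["dp","angular","jaw"]}

```bash
ls; mkdir -p pics; python3 - <<'E'
from bench import *
import cv2,numpy as np
o=get_obs();print(o)
for n in("scene","top"):
    c=camera(n);cv2.imwrite(f"pics/{n}0.png",c["image"][:,:,::-1]);np.savez(f"{n}0.npz",**c)
    print(n,c["fov_y"],c["cx"],c["cy"],c["R"],c["t"])
E
```

```text
pics
{'clock': 0.0, 'qpos': array([-1.27797038e+00,  4.23820046e-01,  1.63069011e+00, -3.82786757e-05,
        1.08861517e+00, -1.90064956e-02]), 'qvel': array([-0.00061635,  0.00073915,  0.00023302, -0.00170657,  0.00069137,
       -0.00051397]), 'tau': array([-2.74030499e-03, -5.44636381e+01, -2.73669434e+01,  6.42795372e-02,
        2.28550297e-02, -8.41209248e-05]), 'eef_pos': array([ 0.19160682, -0.59433626,  0.23591463]), 'tool_rot': array([-7.56853695e-04,  9.87867999e-01,  1.55294005e-01, -1.21383436e-04]), 'force': array([-0.01052298, -0.00501925, -0.36591908]), 'wrist_torque': array([-0.05871784, -0.02610587, -0.01913407]), 'gripper_force': 0.0, 'grip_width': 1.00092722947187}
scene 46.31700388459795 260.04477760689304 187.72122986204673 [[ 0.88474217  0.46607684 -0.00191725]
 [ 0.42032743 -0.79966107 -0.42879719]
 [-0.20138559  0.37856908 -0.90339875]] [-0.4957054  -0.15583288  1.30555087]
top 43.81273212966794 251.7400890075195 188.09576774556993 [[ 0.00321794 -0.999962   -0.00810205]
 [-0.99142615 -0.00213189 -0.13065081]
 [ 0.13062858  0.00845301 -0.99139534]] [0.01578961 0.53823969 1.41342942]
```

View pics/top0.png

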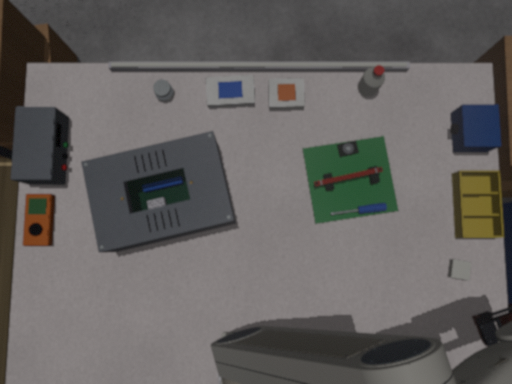

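View pics/scene0.png

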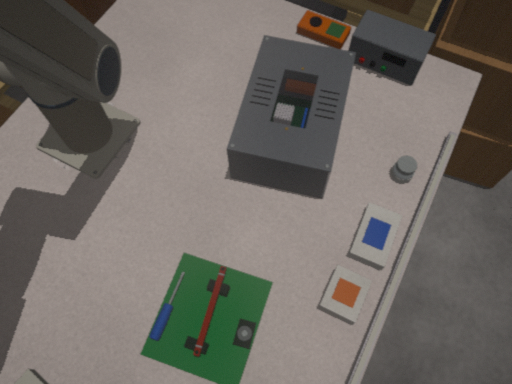

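The top view shows the bar from about (318,184) to (380,170) on the mat, right of the robot's centre line. The case is on the left, with its opening's corners near (127,184), (184,168), (190,200) and (133,214). The scene view confirms this, with the bar from (222,270) to (198,353). Next I measure both.

```bash
cat > h.py <<'E'
import cv2,numpy as np
def ray(c,uv,z):
    f=192/np.tan(np.radians(float(c["fov_y"]))/2); uv=np.atleast_2d(uv).astype(float)
    d=np.c_[(uv[:,0]-c["cx"])/f,(uv[:,1]-c["cy"])/f,np.ones(len(uv))]@c["R"]
    o=-c["R"].T@c["t"]; return o+d*((z-o[2])/d[:,2])[:,None]
def cloud(c):
    f=192/np.tan(np.radians(float(c["fov_y"]))/2); v,u=np.mgrid[:384,:512]; Z=c["z_map"]
    p=np.stack([(u-c["cx"])/f*Z,(v-c["cy"])/f*Z,Z],-1); return (p-c["t"])@c["R"]
def red(c):
    h=cv2.cvtColor(c["image"],cv2.COLOR_RGB2HSV)
    return (((h[...,0]<8)|(h[...,0]>172))&(h[...,1]>140)&(h[...,2]>50))
def rect(P):
    r=cv2.minAreaRect((P[:,:2]*1000).astype(np.float32)); b=cv2.boxPoints(r)
    e=[b[1]-b[0],b[2]-b[1]]; e=max(e,key=np.linalg.norm); return np.round(r[0],1),np.round(sorted(r[1]),1),round(np.degrees(np.arctan2(e[1],e[0]))%180,2)
E
python3 - <<'E'
from h import *
import bench; print([n for n in dir(bench) if n[0]!='_'], getattr(bench,'nose_length',None))
for n in("scene","top"):
    c=dict(np.load(n+"0.npz")); X=cloud(c)
    m=red(c)&(X[...,2]>.03)&(X[...,2]<.07)&((X[...,1]<.1))&(X[...,0]>.3)
    k,l,s,_=cv2.connectedComponentsWithStats(m.astype(np.uint8),connectivity=8)
    m=l==1+np.argmax(s[1:,4]); m=cv2.dilate(m.astype(np.uint8),np.ones((5,5)))>0
    m&=(X[...,2]>.043)&(X[...,2]<.058)   # top face
    v,u=np.nonzero(m); print(n,"bar z",np.median(X[m][:,2]),"top",rect(ray(c,np.c_[u,v],.05)),len(u))
    p=(np.abs(X[...,2]-.16)<.006)&(X[...,1]>.1)&(X[...,0]>.25)
    k,l,s,_=cv2.connectedComponentsWithStats(p.astype(np.uint8)); p=(l==1+np.argmax(s[1:,4])).astype(np.uint8)
    cs,h=cv2.findContours(p,cv2.RETR_CCOMP,cv2.CHAIN_APPROX_NONE)
    print(" z panel",np.median(X[p>0][:,2]))
    for q in sorted(cs,key=cv2.contourArea)[-2:]:
        print(" panel/opening",rect(ray(c,q[:,0],.16)))
E
```

```text
['MotionError', 'camera', 'get_obs', 'hand_in', 'nose_length'] 0.014
scene bar z 0.05029756355848762 top (array([ 573.5, -271.8]), array([ 15.1, 173.3]), np.float32(102.6)) 488
 z panel 0.16015643240088046
 panel/opening (array([514.1, 282.1]), array([ 96.3, 176.3]), np.float32(103.7))
 panel/opening (array([514.3, 280.4]), array([260. , 385.4]), np.float32(103.59))
top bar z 0.050155667417220585 top (array([ 572.3, -272.8]), array([ 14.9, 168.6]), np.float32(102.59)) 269
 z panel 0.15974615534897346
 panel/opening (array([515. , 281.9]), array([100.3, 180.3]), np.float32(104.29))
 panel/opening (array([514.3, 281.5]), array([260.5, 380.1]), np.float32(103.56))
```

```bash
python3 - <<'E'
from h import *
for n in("scene","top"):
    c=dict(np.load(n+"0.npz")); X=cloud(c)
    a=np.radians(102.6);d=np.array([np.cos(a),np.sin(a)]);P=X[...,:2]-[.573,-.2723]
    s=P@d;t=P@[-d[1],d[0]]
    m=(abs(t)<.006)&(abs(s)<.13)&(X[...,2]>.043)&(X[...,2]<.06)
    print(n,s[m].min(),s[m].max(),np.median(t[m]))
# yaw needed: current tool axes
from scipy.spatial.transform import Rotation as R
from bench import get_obs
o=get_obs();M=R.from_quat(o["tool_rot"],scalar_first=True).as_matrix();print(M.round(4))
print(M.T@(np.array([.573,-.2723,.16])-o["eef_pos"])*100)
E
```

```text
scene -0.10357836993518743 0.10548631080753366 -4.0766635131564125e-05
top -0.10459400795351588 0.10565107372482689 7.208137118094978e-05
[[ 9.518e-01  3.068e-01 -4.000e-04]
 [ 3.068e-01 -9.518e-01  1.300e-03]
 [ 0.000e+00 -1.400e-03 -1.000e+00]]
[ 46.17951212 -18.94481313   7.62522037]
```

drive_tool(
  dp=[
    [2,-0.8,0.3],
    [5,-2.0,0.8],
    [8,-3.3,1.3],
    [11,-4.5,1.8],
    [14,-5.7,2.3],
    [17,-7,2.8],
    [20,-8.2,3.3],
    [23,-9.4,3.8],
  ],
  angular=[
    [0,0,-0.08],
    [0,0,-0.18],
    [0,0,-0.28],
    [0,0,-0.38],
    [0,0,-0.48],
    [0,0,-0.58],
    [0,0,-0.68],
    [0,0,-0.78],
  ],
  jaw=[-1,-1,-1,-1,-1,-1,-1,-1],
  force=35,
)

```text
clock: 0.9
eef_pos: [0.3826, -0.4337, 0.1982]
tool_rot: [-0.0, 0.854, 0.521, -0.0]
force: [0.7, -0.9, -0.4]
grip_width: 1.0
gripper_force: 0.0
```

```bash
cat >> h.py <<'E'
from scipy.spatial.transform import Rotation as R
def to(pos,yaw,pitch=0,grasp=False):
    """move (cm, rotvec) to TCP pos with tool x along yaw (deg), tilted so +x end is down by pitch (deg)"""
    from bench import get_obs
    o=get_obs();C=R.from_quat(o["tool_rot"],scalar_first=True)
    y=np.radians(yaw);T=R.from_matrix(np.c_[[np.cos(y),np.sin(y),0],[np.sin(y),-np.cos(y),0],[0,0,-1.]])*R.from_euler('y',-pitch,degrees=True)
    pos=np.array(pos,float)
    if grasp: pos=pos+T.apply([0,0,.005])
    print("t",round(o["clock"],2),"p",o["eef_pos"].round(4),"q",o["qpos"].round(2),"w",round(o["grip_width"],3),"gf",round(o["gripper_force"],1),"F",o["force"].round(1))
    print("dp",(C.inv().apply(pos-o["eef_pos"])*100).round(2),"ang",(C.inv()*T).as_rotvec().round(4),"x-axis",T.apply([1,0,0]).round(2))
E
python3 -c "
from h import *;to([.5728,-.2716,.16],102.6)"
```

```text
t 0.9 p [ 0.3826 -0.4337  0.1982] q [-0.87  0.4   1.76 -0.    0.97 -0.39] w 1.0 gf 0.0 F [ 0.7 -0.9 -0.4]
dp [23.11  9.51  3.82] ang [-4.000e-04 -4.000e-04 -6.948e-01] x-axis [-0.22  0.98  0.  ]
```

drive_tool(
  dp=[
    [3,1.2,0.5],
    [6,2.5,1],
    [9,3.7,1.5],
    [12,5,2],
    [15,6.2,2.5],
    [18,7.4,3],
    [21,8.6,3.5],
    [23.1,9.5,3.8],
  ],
  angular=[
    [0,0,-0.09],
    [0,0,-0.18],
    [0,0,-0.27],
    [0,0,-0.36],
    [0,0,-0.45],
    [0,0,-0.54],
    [0,0,-0.63],
    [0,0,-0.695],
  ],
  jaw=[-1,-1,-1,-1,-1,-1,-1,-1],
)

```text
clock: 1.7
eef_pos: [0.5736, -0.2719, 0.1599]
tool_rot: [-0.001, 0.625, 0.781, -0.0]
force: [0.2, 0.2, -0.1]
grip_width: 1.001
gripper_force: 0.0
```

```bash
python3 -c "
from h import *;to([.5728,-.2716,.043],102.6,0,True)"
```

```text
t 1.7 p [ 0.5736 -0.2719  0.1599] q [-0.46  0.53  1.66  0.    0.96 -0.68] w 1.001 gf 0.0 F [ 0.2  0.2 -0.1]
dp [ 0.04 -0.06 12.19] ang [-0.0007 -0.0008  0.0005] x-axis [-0.22  0.98  0.  ]
```

drive_tool(
  dp=[
    [0,-0.1,2],
    [0,-0.1,4],
    [0,-0.1,6],
    [0,-0.1,8],
    [0,-0.1,10],
    [0,-0.1,11.5],
    [0,-0.1,12.2],
    [0,-0.1,12.2],
  ],
  angular=[
    [0,0,0],
    [0,0,0],
    [0,0,0],
    [0,0,0],
    [0,0,0],
    [0,0,0],
    [0,0,0],
    [0,0,0],
  ],
  jaw=[-0.3,-0.3,-0.3,-0.3,-0.3,-0.3,-0.3,-0.3],
)

```text
clock: 2.5
eef_pos: [0.571, -0.2735, 0.0377]
tool_rot: [-0.001, 0.627, 0.779, -0.0]
force: [0.2, -0.1, 0.3]
grip_width: 0.646
gripper_force: 0.0
```

drive_tool(
  dp=[
    [0,0,0],
    [0,0,0],
    [0,0,0],
    [0,0,0],
    [0,0,0],
    [0,0,0],
    [0,0,0],
    [0,0,0],
  ],
  angular=[
    [0,0,0],
    [0,0,0],
    [0,0,0],
    [0,0,0],
    [0,0,0],
    [0,0,0],
    [0,0,0],
    [0,0,0],
  ],
  jaw=[0,0.3,0.6,0.8,1,1,1,1],
  force=40,
)

```text
clock: 3.3
eef_pos: [0.5718, -0.2739, 0.0389]
tool_rot: [0.0, 0.627, 0.779, 0.0]
force: [-0.1, 0.1, 3.8]
grip_width: 0.156
gripper_force: 40.0
```

```bash
python3 -c "
from h import *;to([.5728,-.2716,.043],102.6,0,True)"
```

```text
t 3.3 p [ 0.5718 -0.2739  0.0389] q [-0.47  0.7   1.7  -0.    0.74 -0.68] w 0.156 gf 40.0 F [-0.1  0.1  3.8]
dp [0.2  0.15 0.09] ang [ 0.0003  0.0003 -0.0037] x-axis [-0.22  0.98  0.  ]
```

drive_tool(
  dp=[
    [0,0,-0.5],
    [0,0,-1.5],
    [0,0,-3.5],
    [0,0,-6.5],
    [0,0,-10],
    [0,0,-14],
    [0,0,-18],
    [0,0,-22],
  ],
  angular=[
    [0,0,0],
    [0,0,0],
    [0,0,0],
    [0,0,0],
    [0,0,0],
    [0,0,0],
    [0,0,0],
    [0,0,0],
  ],
  jaw=[1,1,1,1,1,1,1,1],
)

```text
clock: 4.1
eef_pos: [0.5712, -0.2736, 0.2609]
tool_rot: [0.0, 0.627, 0.779, 0.0]
force: [0.7, 0.3, -1.4]
grip_width: 0.159
gripper_force: 40.0
```

```bash
python3 - <<'E'
from h import *
from bench import camera
to([.5145,.2816,.27],103.7,0,True)
c=camera("scene");i=cv2.resize(c["image"][150:,100:356],None,fx=2.3,fy=2.3);cv2.imwrite("pics/lift.png",i[:,:,::-1])
E
```

```text
t 4.1 p [ 0.5712 -0.2736  0.2609] q [-0.47  0.41  1.59  0.    1.14 -0.68] w 0.159 gf 40.0 F [ 0.7  0.3 -1.4]
dp [55.45  6.36 -0.41] ang [ 0.0001  0.     -0.0232] x-axis [-0.24  0.97  0.  ]
```

View pics/lift.png

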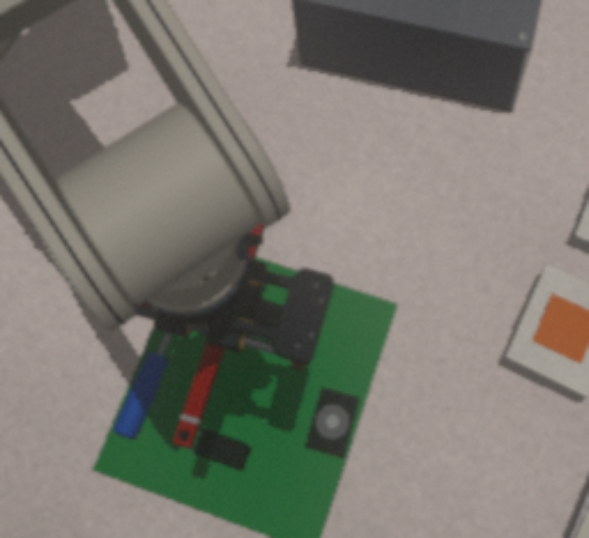

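The bar is held at its middle and clear of the rests. The fan and screwdriver are undisturbed at (330,420) and (140,395) in the crop. Now I carry it over.

drive_tool(
  dp=[
    [1.5,0,-0.5],
    [4.5,0.5,-1],
    [8.5,1,-1.5],
    [12.5,1,-2],
    [16.5,1,-2.5],
    [20.5,1,-3],
    [24.5,1,-3],
    [28,1,-3],
  ],
  angular=[
    [0,0,0],
    [0,0,0],
    [0,0,0],
    [0,0,0],
    [0,0,0],
    [0,0,0],
    [0,0,0],
    [0,0,0],
  ],
  jaw=[1,1,1,1,1,1,1,1],
)

```text
clock: 4.95
eef_pos: [0.5194, 0.0041, 0.288]
tool_rot: [-0.001, 0.627, 0.779, -0.0]
force: [1.3, 0.5, -1.1]
grip_width: 0.158
gripper_force: 40.0
```

```bash
cat >> h.py <<'E'
def case(y,z,pitch,x=0,grip=True):
    "bar centre at case y (mm), height z (mm)"
    d=np.array([np.cos(np.radians(103.7)),np.sin(np.radians(103.7))]);n=np.array([d[1],-d[0]])
    p=np.r_[np.array([.5145,.2816])+d*y/1000+n*x/1000,z/1000]
    to(p,103.7,pitch,True)
E
python3 -c "
from h import *;case(-123,290,30)"
```

```text
t 4.95 p [0.5194 0.0041 0.288 ] q [-0.02  0.21  1.81  0.    1.13 -0.23] w 0.158 gf 40.0 F [ 1.3  0.5 -1.1]
dp [14.67  5.76  0.24] ang [-0.0076 -0.5244 -0.0216] x-axis [-0.21  0.84 -0.5 ]
```

drive_tool(
  dp=[
    [2,0.7,0],
    [4,1.4,0],
    [6,2.2,0],
    [8,3,0.1],
    [10,3.8,0.1],
    [12,4.6,0.2],
    [14,5.4,0.2],
    [14.7,5.8,0.2],
  ],
  angular=[
    [0,-0.06,0],
    [0,-0.13,0],
    [0,-0.2,-0.01],
    [0,-0.27,-0.01],
    [-0.01,-0.34,-0.01],
    [-0.01,-0.41,-0.02],
    [-0.01,-0.48,-0.02],
    [-0.01,-0.524,-0.02],
  ],
  jaw=[1,1,1,1,1,1,1,1],
)

```text
clock: 5.75
eef_pos: [0.5453, 0.1601, 0.2855]
tool_rot: [0.205, 0.596, 0.759, -0.16]
force: [0.1, -0.4, -1.5]
grip_width: 0.161
gripper_force: 40.0
```

```bash
python3 - <<'E'
from h import *
from bench import camera
case(-123,227,30)
c=camera("scene");np.savez("s1.npz",**c);i=cv2.resize(c["image"][0:220,180:440],None,fx=2.5,fy=2.5);cv2.imwrite("pics/tilt.png",i[:,:,::-1])
E
```

```text
t 5.75 p [0.5453 0.1601 0.2855] q [ 0.52  0.37  1.69 -0.53  1.28  0.49] w 0.161 gf 40.0 F [ 0.1 -0.4 -1.5]
dp [ 3.14 -0.13  5.44] ang [ 0.0029  0.0027 -0.0006] x-axis [-0.21  0.84 -0.5 ]
```

View pics/tilt.png

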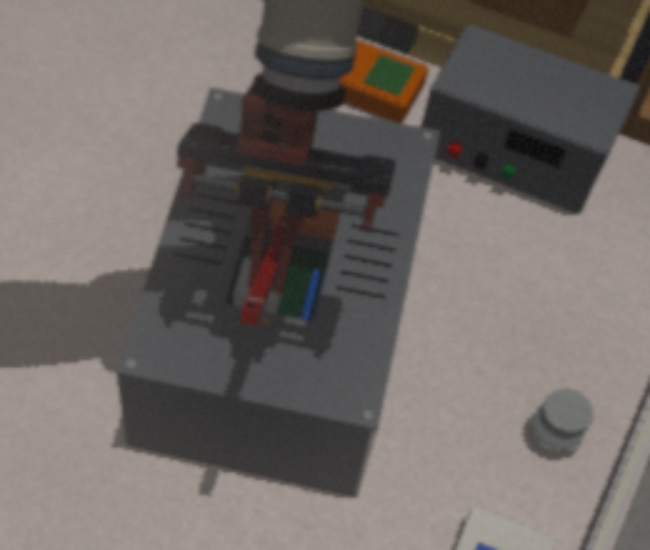

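The bar is tilted above the opening: the raised end is near (250,320) in the crop and the low end points into the hole. I check the bar's pitch and centring in the gripper from the depth points.

```bash
python3 - <<'E'
from h import *
from bench import get_obs,camera
o=get_obs();C=R.from_quat(o["tool_rot"],scalar_first=True)
for c in (dict(np.load("s1.npz")),camera("top")):
    X=cloud(c); q=C.inv().apply((X-o["eef_pos"]).reshape(-1,3)).reshape(X.shape)*1000
    m=(abs(q[...,1])<12)&(abs(q[...,0])<140)&(abs(q[...,2])<30)&(c["z_map"]>0)
    k=m&(abs(q[...,0])>28)
    Q=q[k]; 
    if len(Q)<10: print(len(Q));continue
    t=Q[:,2]<np.median(Q[:,2])+4
    print(len(Q),"x range",Q[:,0].min(),Q[:,0].max(),"z fit",np.polyfit(Q[t,0],Q[t,2],1),"y fit",np.polyfit(Q[t,0],Q[t,1],1))
E
```

```text
200 x range -106.92345948607017 104.01488317421467 z fit [-3.77089854e-03 -1.15794867e+01] y fit [-0.02156299 -1.32342937]
193 x range -106.0533739411971 -29.023211583516847 z fit [ 5.61101465e-03 -1.02913104e+01] y fit [0.00279287 0.26935792]
```

drive_tool(
  dp=[
    [0.4,0,0.7],
    [0.9,0,1.5],
    [1.5,-0.1,2.6],
    [2.1,-0.1,3.6],
    [2.7,-0.1,4.6],
    [3.1,-0.1,5.4],
    [3.1,-0.1,5.4],
    [3.1,-0.1,5.4],
  ],
  angular=[
    [0,0,0],
    [0,0,0],
    [0,0,0],
    [0,0,0],
    [0,0,0],
    [0,0,0],
    [0,0,0],
    [0,0,0],
  ],
  jaw=[1,1,1,1,1,1,1,1],
)

```text
clock: 6.65
eef_pos: [0.5459, 0.1574, 0.2243]
tool_rot: [0.205, 0.598, 0.759, -0.159]
force: [-0.3, 0.3, -0.6]
grip_width: 0.155
gripper_force: 40.0
```

```bash
python3 -c "
from h import *;case(25,141,30)"
```

```text
t 6.65 p [0.5459 0.1574 0.2243] q [ 0.51  0.44  1.74 -0.55  1.17  0.55] w 0.155 gf 40.0 F [-0.3  0.3 -0.6]
dp [17.42 -0.17  0.04] ang [ 0.0028  0.0007 -0.0034] x-axis [-0.21  0.84 -0.5 ]
```

drive_tool(
  dp=[
    [1,-0.1,0],
    [2.2,-0.2,0],
    [3.4,-0.2,0],
    [4.6,-0.2,0],
    [5.8,-0.2,0],
    [7,-0.2,0],
    [8.2,-0.2,0],
    [9.4,-0.2,0],
  ],
  angular=[
    [0,0,0],
    [0,0,0],
    [0,0,0],
    [0,0,0],
    [0,0,0],
    [0,0,0],
    [0,0,0],
    [0,0,0],
  ],
  jaw=[1,1,1,1,1,1,1,1],
)

```text
clock: 7.45
eef_pos: [0.5247, 0.2371, 0.1768]
tool_rot: [0.205, 0.598, 0.759, -0.159]
force: [0.4, 0.7, -2.1]
grip_width: 0.156
gripper_force: 40.0
```

```bash
python3 - <<'E'
from h import *
from bench import camera
case(25,141,30)
c=camera("scene");i=cv2.resize(c["image"][0:220,180:440],None,fx=2.5,fy=2.5);cv2.imwrite("pics/in1.png",i[:,:,::-1])
E
```

```text
t 7.45 p [0.5247 0.2371 0.1768] q [ 0.64  0.54  1.71 -0.52  1.17  0.68] w 0.156 gf 40.0 F [ 0.4  0.7 -2.1]
dp [7.91 0.03 0.06] ang [ 0.0031  0.0005 -0.0033] x-axis [-0.21  0.84 -0.5 ]
```

View pics/in1.png

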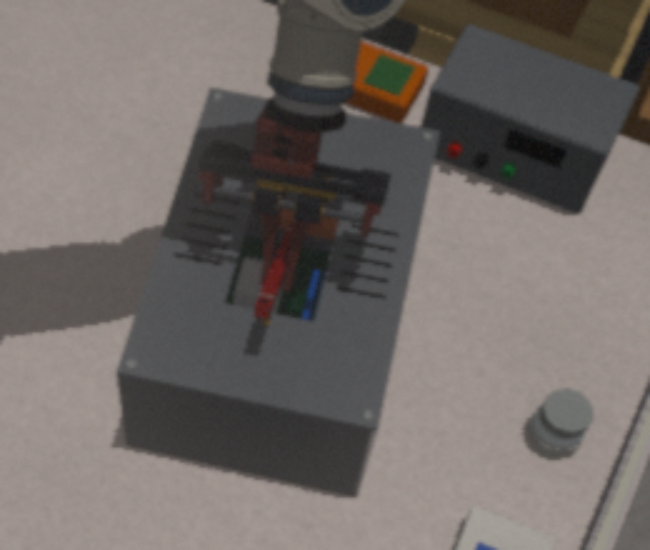

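The bar is passing into the opening with its raised end near (265,310), and no contact force shows. I continue the slide.

drive_tool(
  dp=[
    [1,0,0],
    [2.1,0,0],
    [3.2,0,0],
    [4.3,0,0],
    [5.4,0,0],
    [6.5,0,0],
    [7.4,0,0],
    [7.9,0,0],
  ],
  angular=[
    [0,0,0],
    [0,0,0],
    [0,0,0],
    [0,0,0],
    [0,0,0],
    [0,0,0],
    [0,0,0],
    [0,0,0],
  ],
  jaw=[1,1,1,1,1,1,1,1],
)

```text
clock: 8.3
eef_pos: [0.5087, 0.3035, 0.1372]
tool_rot: [0.205, 0.597, 0.759, -0.159]
force: [0.1, -0.8, -0.8]
grip_width: 0.153
gripper_force: 40.0
```

```bash
python3 -c "
from h import *;case(28,138,15);case(29,133,0)"
```

```text
t 8.3 p [0.5087 0.3035 0.1372] q [ 0.74  0.63  1.65 -0.5   1.18  0.77] w 0.153 gf 40.0 F [ 0.1 -0.8 -0.8]
dp [0.56 0.04 0.15] ang [ 0.0034  0.2624 -0.0024] x-axis [-0.23  0.94 -0.26]
t 8.3 p [0.5087 0.3035 0.1372] q [ 0.74  0.63  1.65 -0.5   1.18  0.77] w 0.153 gf 40.0 F [ 0.1 -0.8 -0.8]
dp [1.02 0.04 0.48] ang [ 0.0037  0.5242 -0.002 ] x-axis [-0.24  0.97  0.  ]
```

drive_tool(
  dp=[
    [0.1,0,0],
    [0.2,0,0],
    [0.3,0,0.1],
    [0.5,0,0.1],
    [0.6,0,0.2],
    [0.6,0,0.2],
    [0.6,0,0.2],
    [0.6,0,0.2],
  ],
  angular=[
    [0,0.04,0],
    [0,0.08,0],
    [0,0.13,0],
    [0,0.18,0],
    [0,0.22,0],
    [0,0.262,0],
    [0,0.262,0],
    [0,0.262,0],
  ],
  jaw=[1,1,1,1,1,1,1,1],
)

```text
clock: 9.1
eef_pos: [0.5085, 0.306, 0.1338]
tool_rot: [0.104, 0.614, 0.779, -0.079]
force: [-0.4, -0.3, -1.8]
grip_width: 0.158
gripper_force: 40.0
```

```bash
python3 - <<'E'
from h import *
from bench import camera
case(29,133,0)
c=camera("scene");i=cv2.resize(c["image"][20:170,220:400],None,fx=3.6,fy=3.6);cv2.imwrite("pics/in2.png",i[:,:,::-1])
E
```

```text
t 9.1 p [0.5085 0.306  0.1338] q [ 0.64  0.56  1.71 -0.29  0.99  0.58] w 0.158 gf 40.0 F [-0.4 -0.3 -1.8]
dp [ 0.52 -0.    0.46] ang [ 0.005   0.262  -0.0036] x-axis [-0.24  0.97  0.  ]
```

View pics/in2.png

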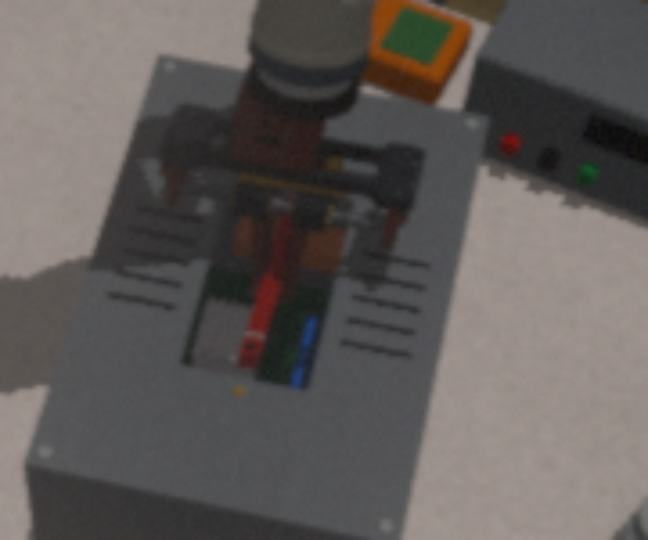

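The raised end near (250,360) is inside the near edge of the opening, which runs at about row 375. Now I level it.

drive_tool(
  dp=[
    [0.1,0,0.1],
    [0.2,0,0.1],
    [0.3,0,0.2],
    [0.4,0,0.3],
    [0.5,0,0.4],
    [0.5,0,0.5],
    [0.5,0,0.5],
    [0.5,0,0.5],
  ],
  angular=[
    [0,0.04,0],
    [0,0.08,0],
    [0,0.13,0],
    [0,0.18,0],
    [0,0.22,0],
    [0,0.262,0],
    [0,0.262,0],
    [0,0.262,0],
  ],
  jaw=[1,1,1,1,1,1,1,1],
)

```text
clock: 9.95
eef_pos: [0.5073, 0.3101, 0.127]
tool_rot: [0.002, 0.618, 0.786, 0.001]
force: [-0.4, 0.2, -1.0]
grip_width: 0.155
gripper_force: 40.0
```

```bash
python3 - <<'E'
from h import *
from bench import get_obs,camera
case(0,134,0)
o=get_obs();C=R.from_quat(o["tool_rot"],scalar_first=True)
for n in("scene","top"):
    c=camera(n);X=cloud(c); q=C.inv().apply((X-o["eef_pos"]).reshape(-1,3)).reshape(X.shape)*1000
    k=red(c)&(abs(q[...,1])<12)&(q[...,0]<-28)&(q[...,0]>-130)&(abs(q[...,2])<25); Q=q[k]; W=X[k]
    if len(Q)<10: print(len(Q));continue
    t=Q[:,2]<np.median(Q[:,2])+4
    print(n,len(Q),"x min",Q[:,0].min(),"z fit",np.polyfit(Q[t,0],Q[t,2],1),"y fit",np.polyfit(Q[t,0],Q[t,1],1),"top z",np.median(W[t,2]))
    p=(np.abs(X[...,2]-.16)<.006)&(X[...,1]>.1)
    print("panel z",np.median(X[p][:,2]))
    i=cv2.resize(c["image"][20:170,220:400] if n=="scene" else c["image"][120:250,70:250],None,fx=3.6,fy=3.6);cv2.imwrite(f"pics/lv_{n}.png",i[:,:,::-1])
E
```

```text
t 9.95 p [0.5073 0.3101 0.127 ] q [ 0.53  0.52  1.77 -0.    0.85  0.29] w 0.155 gf 40.0 F [-0.4  0.2 -1. ]
dp [-2.94  0.03 -0.2 ] ang [ 0.0044  0.0013 -0.0016] x-axis [-0.24  0.97  0.  ]
scene 59 x min -97.26073522686255 z fit [ 4.00290185e-03 -1.11743840e+01] y fit [-0.02315821 -1.38814407] top z 0.13840043523015638
panel z 0.16010074465439683
top 57 x min -101.94528114966685 z fit [  0.01332242 -10.79490636] y fit [-0.0053168  -0.46018339] top z 0.13853140471305322
panel z 0.15991079440590855
```

View pics/lv_scene.png

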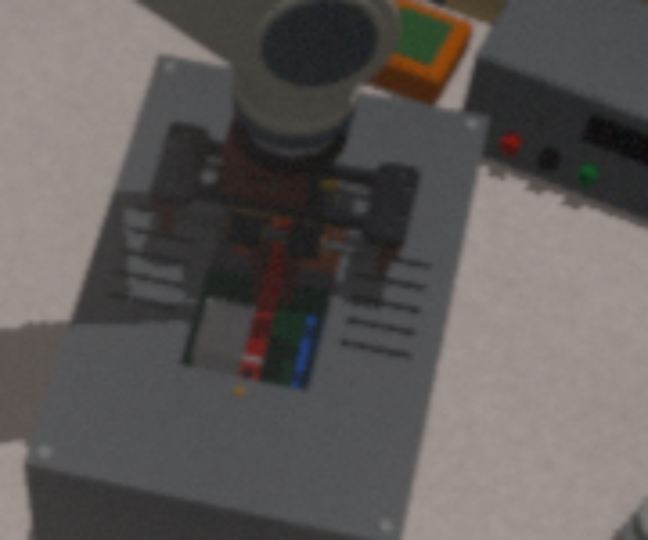

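The bar is level below the panel: its top measures 138.5 mm against the underside at 156 mm, and the end is still visible at (250,375). Now I slide it back to centre, then raise it.

drive_tool(
  dp=[
    [-0.5,0,0],
    [-1.2,0,0],
    [-1.9,0,0],
    [-2.5,0,0],
    [-2.8,0,0],
    [-2.8,0,-0.4],
    [-2.8,0,-0.8],
    [-2.8,0,-1.1],
  ],
  angular=[
    [0,0,0],
    [0,0,0],
    [0,0,0],
    [0,0,0],
    [0,0,0],
    [0,0,0],
    [0,0,0],
    [0,0,0],
  ],
  jaw=[1,1,1,1,1,1,1,1],
)

```text
clock: 10.85
eef_pos: [0.514, 0.2832, 0.1386]
tool_rot: [0.002, 0.618, 0.786, 0.002]
force: [0.1, -0.4, -1.4]
grip_width: 0.152
gripper_force: 40.0
```

drive_tool(
  dp=[
    [0,0,0],
    [0,0,0],
    [0,0,0],
    [0,0,0],
  ],
  angular=[
    [0,0,0],
    [0,0,0],
    [0,0,0],
    [0,0,0],
  ],
  jaw=[1,1,1,1],
)

```text
clock: 11.25
eef_pos: [0.5137, 0.283, 0.1378]
tool_rot: [0.001, 0.618, 0.786, 0.002]
force: [-0.7, -0.8, -1.5]
grip_width: 0.158
gripper_force: 40.0
```

```bash
python3 - <<'E'
from h import *
from bench import get_obs,camera
case(0,143,0)
o=get_obs();C=R.from_quat(o["tool_rot"],scalar_first=True)
for n in("scene","top"):
    c=camera(n);X=cloud(c); q=C.inv().apply((X-o["eef_pos"]).reshape(-1,3)).reshape(X.shape)*1000
    k=red(c)&(abs(q[...,1])<12)&(q[...,0]<-28)&(q[...,0]>-130)&(abs(q[...,2])<25); Q=q[k]; W=X[k]
    if len(Q)<10: print(len(Q));continue
    t=Q[:,2]<np.median(Q[:,2])+4
    print(n,len(Q),"top z",np.median(W[t,2]),"slope",np.polyfit(Q[t,0],W[t,2],1)[0]*1000,"x range",Q[:,0].min(),Q[:,0].max())
    if n=="scene": cv2.imwrite("pics/end.png",cv2.resize(c["image"][20:170,220:400],None,fx=3.6,fy=3.6)[:,:,::-1])
E
```

```text
t 11.25 p [0.5137 0.283  0.1378] q [ 0.48  0.49  1.78 -0.    0.86  0.25] w 0.158 gf 40.0 F [-0.7 -0.8 -1.5]
dp [-0.16  0.05 -0.02] ang [ 0.0042  0.0002 -0.0013] x-axis [-0.24  0.97  0.  ]
scene 30 top z 0.14931510157293873 slope -0.03398025708669122 x range -78.53717398373874 -28.59781919211277
top 32 top z 0.1493569582067167 slope -0.003832257201922236 x range -77.16489370676899 -40.14027086388875
```

View pics/end.png

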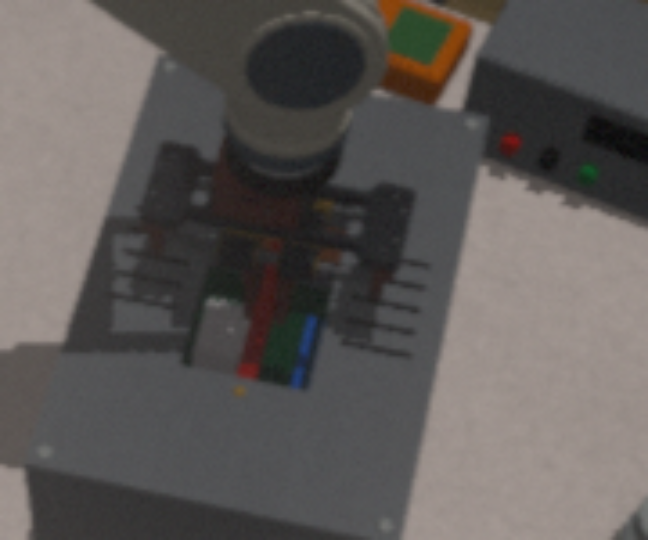

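The near end is now hidden under the edge of the opening, around (248,375). The top of the bar measures 149.3 mm, so the gap is about 6.6 mm. One small raise and centring, then I hand in.

drive_tool(
  dp=[
    [-0.1,0,-0.1],
    [-0.1,0,-0.2],
    [-0.1,0,-0.2],
    [-0.1,0,-0.2],
    [-0.1,0,-0.2],
    [-0.1,0,-0.2],
  ],
  angular=[
    [0,0,0],
    [0,0,0],
    [0,0,0],
    [0,0,0],
    [0,0,0],
    [0,0,0],
  ],
  jaw=[1,1,1,1,1,1],
)

```text
clock: 11.95
eef_pos: [0.514, 0.282, 0.14]
tool_rot: [0.001, 0.618, 0.786, 0.002]
force: [0.1, -1.1, -1.1]
grip_width: 0.154
gripper_force: 40.0
```

```bash
python3 - <<'E'
from h import *
from bench import hand_in
case(0,145,0)
print(hand_in())
E
```

```text
t 11.95 p [0.514 0.282 0.14 ] q [ 0.48  0.49  1.78 -0.    0.86  0.25] w 0.154 gf 40.0 F [ 0.1 -1.1 -1.1]
dp [-0.05  0.04 -0.  ] ang [ 0.0044  0.0001 -0.0014] x-axis [-0.24  0.97  0.  ]
the job is handed in; nothing more can be done
None
```

I handed the job in at about 12 s with the gripper still holding the bar inside the case: level, centred along the opening, about 4–5 mm under the panel, no contact force seen, and the screwdriver and fan left on the mat.

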